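# Purge the decaf grinder into its hanging catch pail

## Task

Purge the decaf grinder: first hang the small steel catch pail by its eye on the peg at the front of the grinder, so that it hangs free under the chute, and let go of it. Only then turn the dial on top of the grinder clockwise, past the first and second click, to the third (the red dots) and keep holding it there against its spring: finish while you are still holding the dial at the third click. Leave the jars, the mug and the milk standing where they are.

Things in the scene. Friction and masses are not known exactly. Their poses are not given: they have to be found in the camera images.
- pail: the catch pail: small bright steel pail, 60 mm across the rim, 48 mm across the foot, 52 mm tall, 0.11 to 0.23 kg, standing upright. Origin at the centre of its underside, z up. A stiff wire bail rises from the rim at y = +29 and -29 mm to a flat upright steel plate in the pail's own y-z plane (4 mm thick along x, 28 to 32 mm wide along y). Same either way round (half turn about z).
- pail_eye (a point): centre of the round eye (18 mm hole, axis along the pail's x) through the pail's 4 mm plate, 122 mm above the pail's underside; axes as the pail's
- pail_tab (a point): middle of the plain finger tab, the part of the pail's plate above the eye, to be pinched from above across its 4 mm thickness (along the pail's x): 163 mm above the pail's underside, 41 mm above the eye; the tab runs from 138 to 180 mm above the underside
- grinder: the compact grey decaf grinder with amber hopper, fixed. Origin under its middle on the worktop; its front faces its own -x. Head: x -102 to 105, y -66 to 66 mm, top z 190. Hopper round x 56, 89 across, top z 267. Steel chute under the head, 38 wide, forward to x -130, z 105 to 145. Black base forward to x -183, top z 27.
- peg: level round steel peg, 8 mm thick, straight out of the middle of the grinder's front along its -x, above the chute. Origin at its root, grinder (-102, 0, 178) mm, axes as the grinder's. An 18 mm collar for the first 5 mm, then the plain peg, then an 11 mm ball centred at x = -62 mm. A pail hangs with its eye centre 5 mm below the peg's axis, 24 mm clear of the base, its mouth under the chute.
- peg_tip (a point): outermost point of the peg, 67.5 mm in front of its root
- dial (a joint): angle of the spring-return dial on top of the grinder's head, rad: 0 = off, grows clockwise seen from above. Clicks at 0.4 (one dot), 0.8 (two dots), 1.2 (three red dots, purge); stop at 1.27. The spring returns it with 0.13 N m at 0 and 0.22 N m at 1.2, the clicks add or take up to 0.06 N m; let go anywhere, it runs back to 0.
- dial_grip (a point): on the dial's vertical axis at grinder (-45, 0, 222.5) mm, 12 mm below the top of the dial's black bar grip (46 mm long, 14 thick, 32 high, over a 54 mm round skirt whose top is 20 mm below this point). Site x lies along the bar, y across it; both turn with the dial. The bar end with the white line (point -x) points to the grinder's front when off.
- cocoa: bystander: glass cocoa shaker with a white cap and brown label, 44 mm across, 109 mm tall; origin at its underside
- cinnamon_jar: bystander: spice jar with a red cap, 47 mm across, 97 mm tall; origin at its underside
- mug: bystander: white staff mug with a handle, 82 x 118 mm, 100 mm tall; origin at its underside
- milk: bystander: white plastic milk jug with a green cap, 100 x 106 mm, 204 mm tall; origin at its underside
- nut_jar: bystander: jar of nut butter with a beige cap, 68 mm across, 90 mm tall; origin at its underside
Mind the look-alikes: they are no part of the job. Leave any orange or yellow look-alike of the pail alone.

How it is judged:
By the outcome, as a careful person would: the job done as asked, in the order asked, and still so for the second after the job is handed in, while the arm keeps its last pose, push and grip.
It also fails if it takes over 58 s, if anything falls off the work surface, if the arm or the gripper's body presses on something with over 40 N, if the wrist force passes 120 N, or if a joint passes its speed limit or range.

## Robot

A 6-joint arm with a two-finger parallel gripper is mounted at the origin on a cart in front of the work surface, level with it; the furniture and walls round the work are solid. World frame = base frame: x ahead of the robot, y to its left, z up, the work surface at z = 0. Lengths are in m, angles in degrees, forces in N, time in s.
With the tool pointing down it reaches from about 0.375 to 0.9 m from the base axis. Payload 3.1 kg.
Tool frame: the origin (TCP) lies on the centre line of the jaws, within the pads' length; the fingertips stand 17 mm ahead of it and the grasp point (between the pads) lies 2 mm behind it; z points along the fingers, y is the line along which they close (so a half turn about z gives the same grasp; the last joint's range is limited). The gripper opens to 87 mm and grips with 3 to 60 N. Pads are 19 mm wide; open, the fingers measure 117 mm over their backs; the gripper's body (75 mm by 190 mm) begins 51 mm behind the grasp point.
Start: joints at [-87.118, 30.224, 82.088, -0, 67.689, -10.227], TCP at [0.142, -0.609, 0.24] pointing down, gripper open.
Joint ranges: [-176.69, 176.69], [-43.24, 126.21], [12.49, 139.97], [-82, 262], [0, 151.66], [-163.58, 163.58]. Speed limits (degrees/s): [159.86, 159.86, 180, 180, 180, 180].

## Interface

Orientations are given as a 3x3 rotation matrix whose columns are the frame's x, y, z axes.
In Python, from rig import bot, imaging, finder gives the robot as it stands. The module is installed in compiled form; this text tells all that it offers.
- The arm moves only by the tool play_rows, never from a script. Its argument "motion" is a list that holds one entry, the list of rows, each a list of 6 numbers: the shift along the tool's x, y, z in m, then the turn, a rotation vector about the tool's x, y, z in degrees. In form: [[[dx, dy, dz, wx, wy, wz], ...]]. A call has 1 to 8 rows; each row is the pose to reach, as a shift and turn from the pose commanded when the call began, along the tool's axes at that moment; what a row does not reach only later rows make up. A row lasts 1/12 s, in which the tool goes at most 41.7 mm and 7.16 degrees, less where a joint would pass 70% of its speed; a pose out of reach is approached as far as the arm can. A call with a gripper value outside its range is refused whole. "fingers" is the finger opening in m, from 0 to 0.087, set as the call begins (left out, the last holds). The fingers move at their own pace and stop on an object; the grip force is fixed at half the most. Time passes only in rows, so rows that repeat a pose let the fingers close. It gives the time, the measured TCP pose, the force, the opening and the grip force at its end, in the units of the state.
- bot.read_state(): the state, without advancing time (a new reading comes with each control period).
- imaging.capture(name): name is "side" or "top" or "wrist"; returns a dict with "frame" (420x560x3 uint8, red, green, blue), "camera_matrix" (3x3 intrinsics, pixels), "R" (3x3) and "t" (3): a world point X has camera coordinates R X + t. Camera axes: x right, y down, z forward; pixel columns grow to the right and rows downward; lengths in m; the calibration is good to about 2 mm. A picture is of the moment at which its call begins. There is no depth.
- bot.hand_in(): hands the job in; it is judged then, once.
Trained networks look in the newest picture that a camera, given by its name, has taken for a name from the list of things; names that differ only in an ending like _2 or _b are one class to them, and where a whole thing is asked for, a point or a joint stands for the part that bears it (a point fixed in the world has none). Each returns a list of dicts, best first, with "confidence" (0 to 1); they miss things now and then, are a little off and sometimes report something else, mostly with a low value. They report only what shows in the picture. A call takes as long as a camera call. They do not tell look-alikes from the thing itself.
- finder.recognise(camera, name): "at" ([x, y, z] in m, in world coordinates, good to about 4 mm: the middle of the surface that is visible of it).
- finder.outline_of(camera, name): "pixels" (420x560 bool, what is visible of it).
The state is a dict: "time_s": time; "joint_positions": joint angles; "qvel": joint speeds; "tau": joint torques, N m; "position": TCP position; "tcp_rot": TCP orientation; "force": force on the tool from outside, world axes, zero at the start; "moment": the same for the moment, N m; "opening": opening from 0.0 (shut) to 1.0 (fully open); "grasp_force": force on a finger pad.
Only numpy, scipy, OpenCV 4.12 (cv2) and the standard library are available. Lean on these libraries where they do the work, as an engineer would, in place of code of your own. Each camera call takes 0.05 s, during which the arm holds its last target. There are 200 camera calls.

## Working session

There is one attempt and no reset: what is moved stays moved. The work goes in short steps, Python scripts to look and compute and a tool call to move; the robot and the scene stay as the last step left them, time stands still between calls to the robot, and variables do not carry over. Pictures are saved under pics/ and viewed, at most 10 in all, crops included, and the job is handed in when it is done.

Besides the shell and the picture viewer there is one more tool, called after "Emit:" by a JSON object that holds its "fn" and its "kwargs", one argument or row to a line. play_rows: Moves the arm, as the interface text tells. Its arguments: {"type":"object","properties":{"motion":{"type":"array"},"fingers":{"type":"number"}},"required":["motion"]}

```bash
mkdir -p pics
cat > h.py <<'E'
import numpy as np, cv2
from rig import bot, imaging, finder
def snap(n, f=None):
    d=imaging.capture(n)
    if f: cv2.imwrite('pics/'+f, d['frame'][:,:,::-1])
    return d
def proj(d,X):
    p=d['camera_matrix']@(d['R']@np.array(X)+d['t']); return p[:2]/p[2]
def ray(d,uv):
    v=np.linalg.solve(d['camera_matrix'],[uv[0],uv[1],1.]); R=d['R'].T
    return -R@d['t'], R@v
def atz(d,uv,z):
    o,v=ray(d,uv); return o+v*(z-o[2])/v[2]
E
python3 - <<'E'
from h import *
for c in ['side','top','wrist']:
    d=snap(c,c+'0.png'); print(c,(-d['R'].T@d['t']).round(3))
    for n in ['pail','pail_eye','pail_tab','grinder','peg','peg_tip','dial_grip','mug','milk','cocoa','cinnamon_jar','nut_jar']:
        print(n,[(np.round(r['at'],3).tolist(),round(r['confidence'],2)) for r in finder.recognise(c,n)][:3])
s=bot.read_state();print(s)
E
```

```text
side [0.463 1.726 0.742]
pail [([0.403, 0.71, 0.049], 0.8), ([0.444, 0.278, 0.048], 0.79), ([0.523, 0.397, 0.05], 0.62)]
pail_eye [([0.522, 0.397, 0.048], 0.9), ([0.405, 0.71, 0.049], 0.81), ([0.44, 0.276, 0.043], 0.79)]
pail_tab [([0.44, 0.28, 0.045], 0.93), ([0.521, 0.394, 0.05], 0.61)]
grinder [([0.608, 0.175, 0.153], 0.83), ([0.621, 0.273, 0.058], 0.56)]
peg []
peg_tip [([0.475, 0.097, 0.177], 0.57)]
dial_grip [([0.557, 0.12, 0.215], 0.66)]
mug [([0.394, -0.079, 0.068], 0.65)]
milk []
cocoa [([0.561, 0.311, 0.073], 0.71)]
cinnamon_jar [([0.624, 0.274, 0.06], 0.76), ([0.443, 0.283, 0.042], 0.62)]
nut_jar [([0.693, 0.344, 0.057], 0.58)]
top [0.454 0.283 1.628]
pail [([0.403, 0.71, 0.029], 0.85), ([0.522, 0.387, 0.018], 0.79), ([0.444, 0.262, 0.013], 0.47)]
pail_eye [([0.561, 0.116, 0.203], 0.73), ([0.439, 0.265, 0.011], 0.65), ([0.525, 0.392, 0.018], 0.6)]
pail_tab [([0.399, 0.706, 0.026], 0.62), ([0.629, -0.073, 0.135], 0.62), ([0.445, 0.267, 0.016], 0.57)]
grinder [([0.553, 0.291, 0.109], 0.64), ([0.628, -0.077, 0.135], 0.57), ([0.573, 0.118, 0.188], 0.56)]
peg [([0.442, 0.269, 0
[... 577 characters left out ...]
0918465e-04,
        6.76896782e+01, -1.02265229e+01]), 'qvel': array([ 0.01071732, -0.0329565 ,  0.0582784 , -0.04151265, -0.02667347,
       -0.05401815]), 'tau': array([-9.01405911e-04, -4.40003049e+01, -1.76979446e+01,  6.32057386e-02,
        5.04400302e-02, -2.78981804e-05]), 'position': array([ 0.14179136, -0.60869222,  0.23955978]), 'tcp_rot': array([[ 9.73936906e-01,  2.26819096e-01, -1.21066034e-05],
       [ 2.26819095e-01, -9.73936906e-01, -1.67197672e-05],
       [-1.55834303e-05,  1.35379895e-05, -1.00000000e+00]]), 'force': array([ 0.58027958, -0.85113354, -0.5334023 ]), 'moment': array([-0.00777869, -0.03633148, -0.00231596]), 'grasp_force': 0.0, 'opening': 0.999801868711493}
```

View pics.

View pics/side0.png

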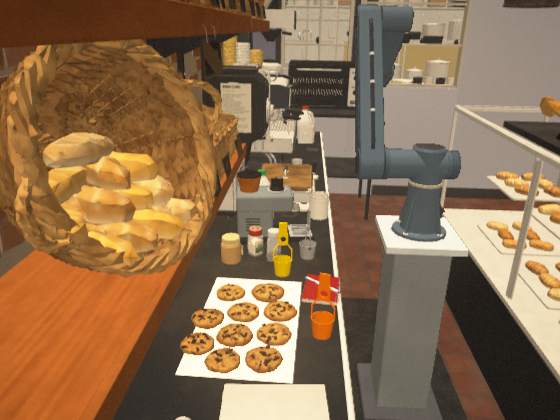

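View pics/top0.png

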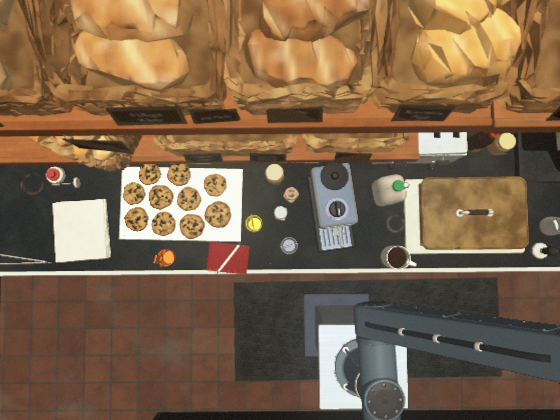

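The steel pail is at top pixel (289,245) and side pixel (308,248). The yellow one at top (254,224) and the orange one at (165,257) are look-alikes. The grinder is at top (333,205), with its chute toward the robot. I'll move the wrist camera above the pail and the peg.

Emit:
{"fn": "play_rows", "kwargs": {
  "motion": [
    [[0.228,-0.159,-0.107,0,0,-51],[0.228,-0.159,-0.107,0,0,-51],[0.228,-0.159,-0.107,0,0,-51],[0.228,-0.159,-0.107,0,0,-51],[0.228,-0.159,-0.107,0,0,-51],[0.228,-0.159,-0.107,0,0,-51],[0.228,-0.159,-0.107,0,0,-51],[0.228,-0.159,-0.107,0,0,-51]]
  ]
}}

```text
time_s: 2.62
position: [0.3314, -0.3982, 0.3495]
tcp_rot: [[0.428, 0.904, 0.004], [0.904, -0.428, -0.002], [0.0, 0.005, -1.0]]
force: [0.1, -0.6, -0.1]
opening: 1.003
grasp_force: 0.0
```

Emit:
{"fn": "play_rows", "kwargs": {
  "motion": [
    [[0.268,-0.028,-0.073,0,0,-26],[0.268,-0.028,-0.073,0,0,-26],[0.268,-0.028,-0.073,0,0,-26],[0.268,-0.028,-0.073,0,0,-26],[0.268,-0.028,-0.073,0,0,-26],[0.268,-0.028,-0.073,0,0,-26],[0.268,-0.028,-0.073,0,0,-26],[0.268,-0.028,-0.073,0,0,-26]]
  ]
}}

```text
time_s: 3.28
position: [0.421, -0.145, 0.4214]
tcp_rot: [[-0.007, 1.0, 0.004], [1.0, 0.007, 0.0], [0.0, 0.004, -1.0]]
force: [-0.5, -0.2, 0.3]
opening: 0.997
grasp_force: 0.0
```

Emit:
{"fn": "play_rows", "kwargs": {
  "motion": [
    [[0.265,0.01,0,0,0,0],[0.265,0.01,0,0,0,0],[0.265,0.01,0,0,0,0],[0.265,0.01,0,0,0,0],[0.265,0.01,0,0,0,0],[0.265,0.01,0,0,0,0],[0.265,0.01,0,0,0,0],[0.265,0.01,0,0,0,0]]
  ]
}}

```text
time_s: 3.95
position: [0.429, 0.1184, 0.4192]
tcp_rot: [[-0.006, 1.0, -0.0], [1.0, 0.006, 0.001], [0.001, -0.0, -1.0]]
force: [0.8, -0.1, 0.6]
opening: 1.004
grasp_force: 0.0
```

Run:
```python
from h import *
d=snap('wrist','w1.png'); print((-d['R'].T@d['t']).round(4),d['R'].round(3).tolist(),d['camera_matrix'][0,0])
for n in ['pail_eye','pail_tab','peg','peg_tip','dial_grip']:
    print(n,[(np.round(r['at'],3).tolist(),round(r['confidence'],2)) for r in finder.recognise('wrist',n)][:3])
s=snap('side','side1.png');print(s['camera_matrix'][0,0]); t=snap('top')
cv2.imwrite('pics/top1c.png',cv2.resize(t['frame'][140:260,230:390,::-1],None,fx=5,fy=5,interpolation=cv2.INTER_CUBIC))
cv2.imwrite('pics/side1c.png',cv2.resize(s['frame'][160:280,220:350,::-1],None,fx=5,fy=5,interpolation=cv2.INTER_CUBIC))
```

```text
[0.4294 0.1857 0.5642] [[1.0, 0.007, -0.0], [0.007, -0.968, 0.249], [0.001, -0.249, -0.968]] 292.34152285698565
pail_eye [([0.524, 0.386, 0.008], 0.88), ([0.44, 0.265, 0.028], 0.56), ([0.557, 0.115, 0.203], 0.25)]
pail_tab [([0.525, 0.387, 0.006], 0.9), ([0.44, 0.266, 0.029], 0.72)]
peg [([0.476, 0.1, 0.181], 0.6)]
peg_tip [([0.472, 0.098, 0.182], 0.56)]
dial_grip [([0.56, 0.115, 0.203], 0.6)]
465.746771297415
```

View pics/w1.png

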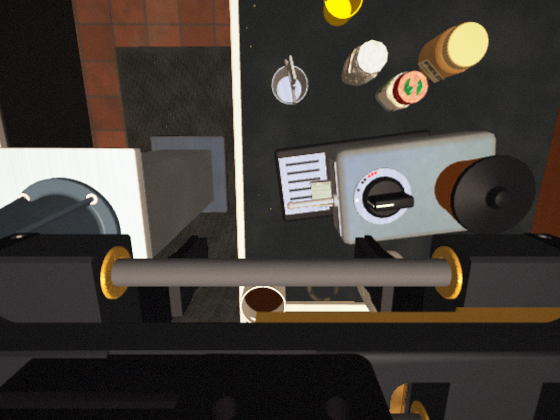

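The wrist view shows the pail rim centre near (290,84), with its plate edge-on near (291,70). The peg runs from its tip near (291,205) to its root near (336,200), and the dial is at (385,195). I'll zoom in on both.

Run:
```python
import cv2,numpy as np
f=cv2.imread('pics/w1.png')
a=cv2.resize(f[45:115,260:325],None,fx=6,fy=6,interpolation=cv2.INTER_CUBIC)
b=cv2.resize(f[125:250,260:450],None,fx=4,fy=4,interpolation=cv2.INTER_CUBIC)
c=np.zeros((600,800,3),np.uint8); 
a=cv2.resize(f[45:105,265:320],None,fx=5,fy=5,interpolation=cv2.INTER_CUBIC)
b=cv2.resize(f[165:225,280:440],None,fx=5,fy=5,interpolation=cv2.INTER_CUBIC)
c[:300,:275]=a; c[300:,:800]=b
cv2.imwrite('pics/w1c.png',c)
```

```text
(no output)
```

View pics/w1c.png

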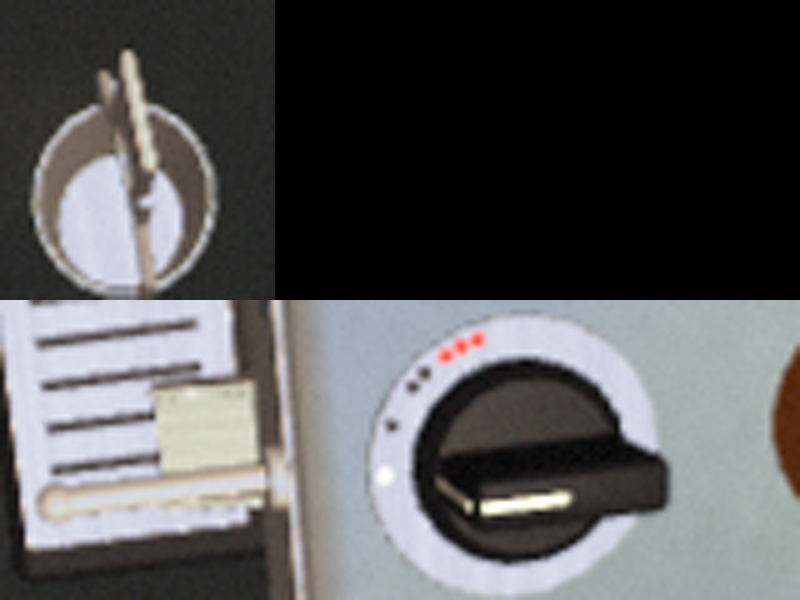

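Run:
```python
from h import *
d=snap('wrist')
a=atz(d,(290.6,55.4),.180);b=atz(d,(295,78),.180);r=atz(d,(289.8,84.6),.052)
print('tab',a.round(4),b.round(4),'len',np.linalg.norm(a-b).round(4),'yaw',np.degrees(np.arctan2(*(a-b)[1::-1])).round(1),'mid',((a+b)/2).round(4),'rim',r.round(4))
t=atz(d,(290.8,205),.178);q=atz(d,(333,201),.178);g=atz(d,(383,196),.192)
print('ball',t.round(4),'collar',q.round(4),'len',np.linalg.norm(q-t).round(4),'yaw',np.degrees(np.arctan2(*(q-t)[1::-1])).round(2))
print('dial',g.round(4),np.linalg.norm(g[:2]-t[:2]).round(4),'(119 exp)',np.degrees(np.arctan2(*(g-t)[1::-1])).round(2))
for c in ['top','side']:
    e=snap(c)
    print(c,[proj(e,p).round(1).tolist() for p in [t,g,r,(a+b)/2]])
```

```text
tab [0.4418 0.2738 0.18  ] [0.4474 0.2489 0.18  ] len 0.0256 yaw 102.6 mid [0.4446 0.2614 0.18  ] rim [0.4447 0.261  0.052 ]
ball [0.4438 0.0895 0.178 ] collar [0.5009 0.0951 0.178 ] len 0.0574 yaw 5.59
dial [0.563  0.1049 0.192 ] 0.1203 (119 exp) 7.38
top [[343.3, 244.2], [338.6, 207.7], [290.7, 244.1], [291.1, 244.4]]
side [[308.3, 191.3], [276.0, 188.0], [306.5, 241.8], [308.0, 207.4]]
```

View pics/top1c.png

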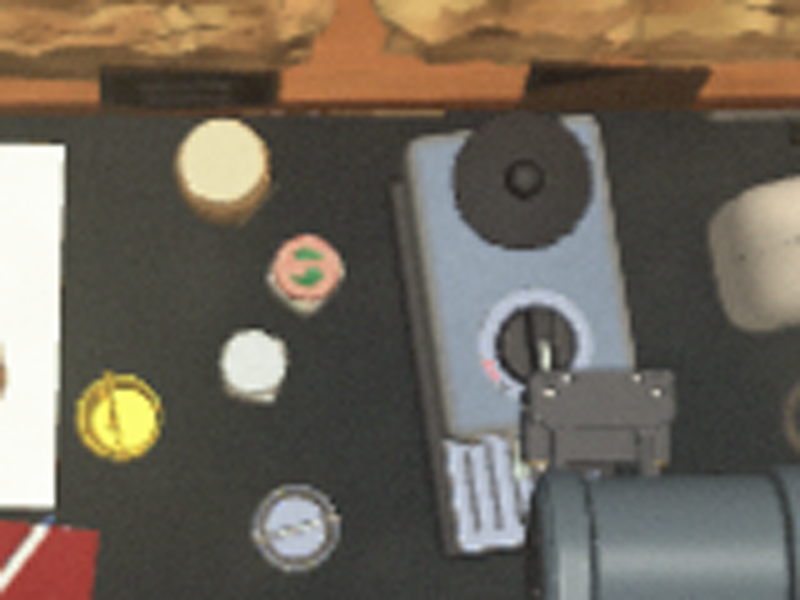

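View pics/side1c.png

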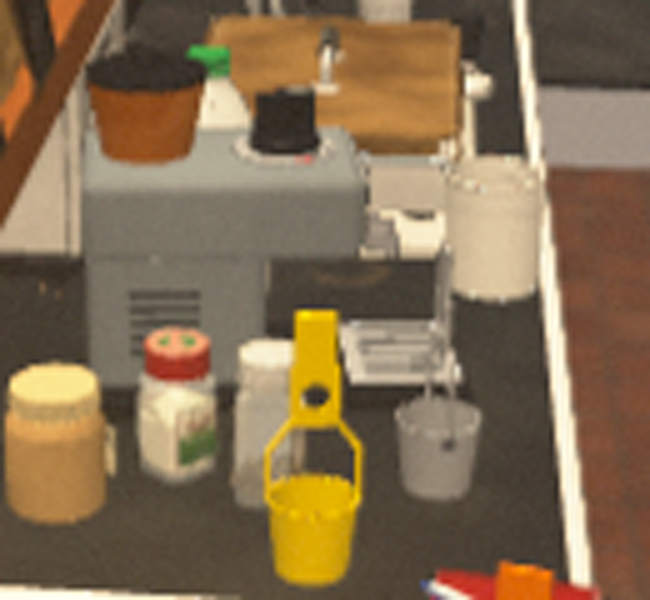

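The wrist and side views agree on the pail: centre about (0.444, 0.262), plate yawed about 15°, standing clear. The peg axis is yawed about 6°. Next I'll go above the tab.

Emit:
{"fn": "play_rows", "kwargs": {
  "motion": [
    [[0.143,0.016,0.16,0,0,-15],[0.143,0.016,0.16,0,0,-15],[0.143,0.016,0.16,0,0,-15],[0.143,0.016,0.16,0,0,-15],[0.143,0.016,0.16,0,0,-15],[0.143,0.016,0.16,0,0,-15],[0.143,0.016,0.16,0,0,-15],[0.143,0.016,0.16,0,0,-15]]
  ],
  "fingers": 0.06
}}

```text
time_s: 5.17
position: [0.4452, 0.259, 0.2598]
tcp_rot: [[-0.261, 0.965, 0.0], [0.965, 0.261, -0.001], [-0.001, -0.0, -1.0]]
force: [-0.1, -0.3, 0.0]
opening: 0.694
grasp_force: 0.0
```

Run:
```python
from h import *
d=snap('wrist','w2.png'); s=bot.read_state(); print(s['position'],proj(d,s['position']),proj(d,[.4446,.2614,.18]))
```

```text
[0.44571417 0.25871217 0.26074699] [280.41303516 265.02238632] [280.10476806 217.98818251]
```

View pics/w2.png

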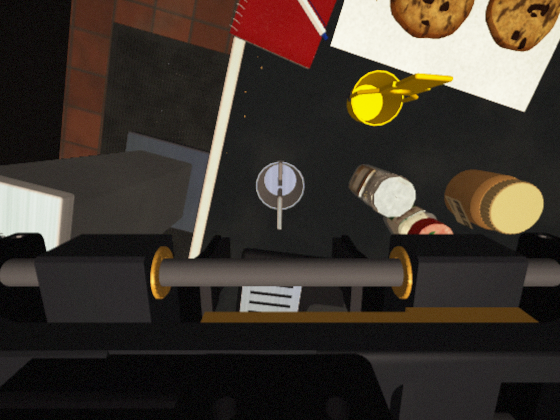

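The plate shows vertical at column 280, rows about 195–229, so it is aligned with and centred between the fingers. I'll descend and grip it.

Emit:
{"fn": "play_rows", "kwargs": {
  "motion": [
    [[0.004,0,0.04,0,0,0],[0.004,0,0.07,0,0,0],[0.004,0,0.09,0,0,0],[0.004,0,0.097,0,0,0],[0.004,0,0.097,0,0,0],[0.004,0,0.097,0,0,0]]
  ]
}}

```text
time_s: 5.72
position: [0.4452, 0.2628, 0.1642]
tcp_rot: [[-0.26, 0.966, 0.003], [0.966, 0.26, 0.001], [0.0, 0.003, -1.0]]
force: [-0.6, 0.0, -0.6]
opening: 0.688
grasp_force: 0.0
```

Emit:
{"fn": "play_rows", "kwargs": {
  "motion": [
    [[0,0,0,0,0,0],[0,0,0,0,0,0],[0,0,0,0,0,0],[0,0,0,0,0,0],[0,0,0,0,0,0],[0,0,0,0,0,0],[0,0,0,0,0,0],[0,0,0,0,0,0]]
  ],
  "fingers": 0
}}

```text
time_s: 6.38
position: [0.4437, 0.2631, 0.1625]
tcp_rot: [[-0.261, 0.965, -0.0], [0.965, 0.261, -0.0], [0.0, -0.0, -1.0]]
force: [-0.5, 0.6, -1.4]
opening: 0.166
grasp_force: 0.0
```

Emit:
{"fn": "play_rows", "kwargs": {
  "motion": [
    [[0,0,0,0,0,0],[0,0,0,0,0,0],[0,0,0,0,0,0],[0,0,0,0,0,0],[0,0,0,0,0,0]]
  ]
}}

```text
time_s: 6.8
position: [0.4435, 0.263, 0.1624]
tcp_rot: [[-0.261, 0.965, -0.001], [0.965, 0.261, -0.0], [-0.0, -0.001, -1.0]]
force: [-0.2, -0.7, -0.5]
opening: 0.041
grasp_force: 30.0
```

Run:
```python
from h import *
y=lambda a,b: (np.degrees(np.arctan2(*(b-a)[1::-1])).round(2),a.round(4),b.round(4))
t=snap('top'); f=lambda u,v,z=.19: atz(t,(230+u/5,140+v/5),z)
print(y(f(635,365),f(600,115)),y(f(450,430),f(408,140)),y(f(535,343),f(525,178,.267)))
R=np.array([[1.0, 0.007, 0],[0.007,-0.968,0.249],[0.001,-0.249,-0.968]])
d=dict(R=R,t=-R@np.array([.4294,.1857,.5642]),camera_matrix=t['camera_matrix'].copy())
from rig import imaging
d['camera_matrix']=snap('wrist')['camera_matrix']
# fit long edges of head in w1.png
im=cv2.imread('pics/w1.png',0)
for r0,x0,x1 in [(150,350,480),(233,355,440)]:
    pts=[]
    for x in range(x0,x1,2):
        c=r0-(x-x0)*0.11
        col=im[int(c)-12:int(c)+13,x].astype(float); g=np.abs(np.diff(cv2.GaussianBlur(col[:,None],(1,5),0)[:,0]))
        pts.append((x,int(c)-12+g.argmax()+.5))
    vx,vy,a,b=cv2.fitLine(np.array(pts,np.float32),cv2.DIST_HUBER,0,.01,.01).ravel()
    P=lambda x:atz(d,(x,b+(x-a)*vy/vx),.19)
    print(b+(x0-a)*vy/vx,b+(x1-a)*vy/vx,y(P(x0),P(x1)))
```

```text
(np.float64(6.86), array([0.5454, 0.0445, 0.19  ]), array([0.711 , 0.0645, 0.19  ])) (np.float64(7.44), array([0.5038, 0.1664, 0.19  ]), array([0.6955, 0.1914, 0.19  ])) (np.float64(8.08), array([0.5604, 0.1098, 0.19  ]), array([0.658 , 0.1237, 0.267 ]))
149.44739 132.55591 (np.float64(7.71), array([0.5165, 0.1682, 0.19  ]), array([0.676 , 0.1898, 0.19  ]))
241.13052 233.91762 (np.float64(5.58), array([0.5314, 0.0462, 0.19  ]), array([0.6454, 0.0573, 0.19  ]))
```

Emit:
{"fn": "play_rows", "kwargs": {
  "motion": [
    [[0,0,-0.03,0,0,0],[0,-0.02,-0.054,0,0,0],[-0.03,-0.04,-0.054,0,0,2],[-0.06,-0.06,-0.054,0,0,4],[-0.095,-0.074,-0.054,0,0,6],[-0.13,-0.074,-0.054,0,0,8],[-0.15,-0.074,-0.054,0,0,8],[-0.161,-0.074,-0.054,0,0,8]]
  ]
}}

```text
time_s: 7.57
position: [0.4152, 0.086, 0.2169]
tcp_rot: [[-0.121, 0.993, 0.002], [0.993, 0.121, -0.001], [-0.001, 0.002, -1.0]]
force: [0.9, 0.8, -0.9]
opening: 0.043
grasp_force: 30.0
```

Emit:
{"fn": "play_rows", "kwargs": {
  "motion": [
    [[0,0,0,0,0,0],[0,0,0,0,0,0],[0,0,0,0,0,0]]
  ]
}}

```text
time_s: 7.82
position: [0.4138, 0.089, 0.2164]
tcp_rot: [[-0.124, 0.992, -0.001], [0.992, 0.124, 0.0], [0.001, -0.001, -1.0]]
force: [1.2, 1.0, -2.4]
opening: 0.044
grasp_force: 30.0
```

Run:
```python
from h import *
d=snap('wrist','w3.png'); s=bot.read_state(); p=s['position'];R=s['tcp_rot'];print(p,np.degrees(np.arctan2(R[1,0],R[0,0])))
np.savez('w3.npz',**{k:d[k] for k in('R','t','camera_matrix')})
print('eye',proj(d,p-[0,0,.0405]),'tabtop',proj(d,p+[0,0,.0175]),'ball',proj(d,[.4438,.0895,.178]))
e=snap('side'); np.savez('s3.npz',**{k:e[k] for k in('R','t','camera_matrix')})
a=cv2.resize(d['frame'][130:290,220:420,::-1],None,fx=4,fy=4,interpolation=cv2.INTER_CUBIC)[:600]
b=cv2.resize(e['frame'][150:225,290:330,::-1],None,fx=8,fy=8,interpolation=cv2.INTER_CUBIC)
c=np.zeros((600,800,3),np.uint8); c[:,:480]=a[:, :480]; c[:,480:]=b[:600]
cv2.imwrite('pics/c3.png',c)
print('side eye',proj(e,p-[0,0,.0405]))
```

```text
[0.41379416 0.0891999  0.21642516] 97.16293090399084
eye [279.62492325 237.61485781] tabtop [279.06404763 278.86777017] ball [324.25009823 243.55849268]
side eye [316.36571758 192.08134041]
```

View pics/c3.png

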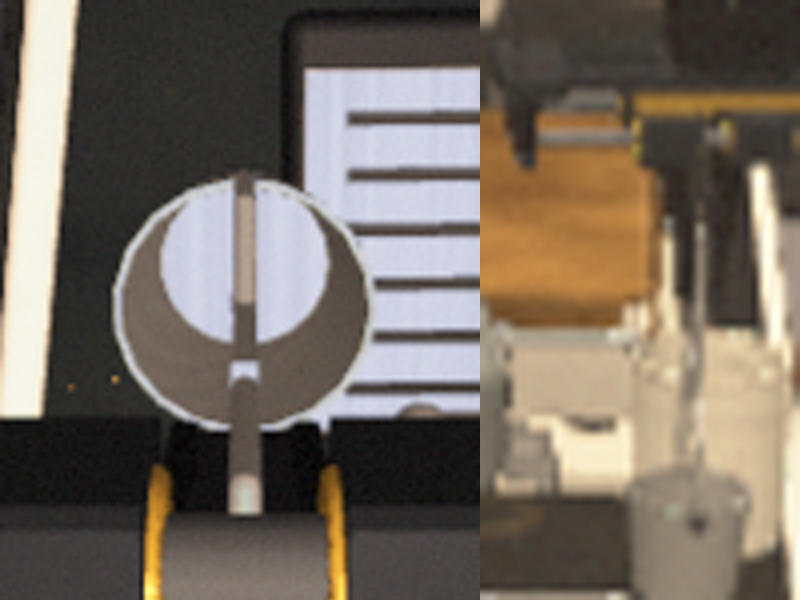

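The pail hangs straight in the grip: rim circle centred near crop (243,305), slot at column 280. The ball just peeks out at crop (418,410), half hidden by the gripper. I'll slide sideways to see the whole ball.

Emit:
{"fn": "play_rows", "kwargs": {
  "motion": [
    [[-0.02,-0.005,0,0,0,0],[-0.035,-0.01,0,0,0,0],[-0.035,-0.01,0,0,0,0],[-0.035,-0.01,0,0,0,0],[-0.035,-0.01,0,0,0,0]]
  ]
}}

```text
time_s: 8.33
position: [0.4087, 0.0533, 0.2165]
tcp_rot: [[-0.124, 0.992, 0.0], [0.992, 0.124, 0.001], [0.001, 0.0, -1.0]]
force: [0.2, 0.2, -2.0]
opening: 0.045
grasp_force: 30.0
```

Run:
```python
from h import *
z=dict(np.load('w3.npz')); r=atz(z,(280.9,206.2),.106); print('rim@w3',r.round(4),'tcp .4138 .0892')
d=snap('wrist','w4.png'); s=bot.read_state(); p=s['position'];print(p)
np.savez('w4.npz',**{k:d[k] for k in('R','t','camera_matrix')})
print('ball',proj(d,[.4438,.0895,.178]),proj(d,[.4438,.0925,.178]))
a=cv2.resize(d['frame'][135:285,230:430,::-1],None,fx=4,fy=4,interpolation=cv2.INTER_CUBIC)
cv2.imwrite('pics/c4.png',a)
```

```text
rim@w3 [0.414  0.0939 0.106 ] tcp .4138 .0892
[0.40874138 0.05328323 0.21657074]
ball [341.21723343 192.32107907] [342.04830406 187.72011176]
```

View pics/c4.png

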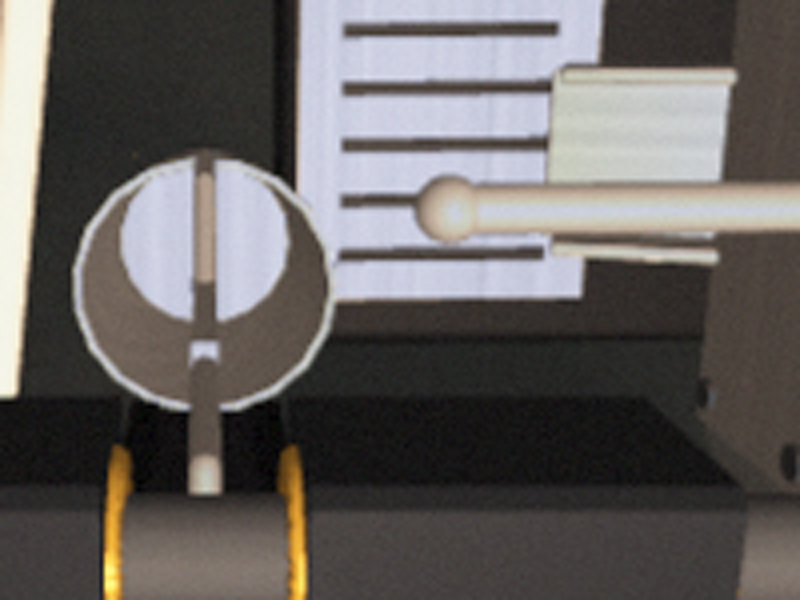

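Now the ball is clear at crop (448,208), i.e. pixel (342,187), and the peg is level in the image, so the tool is aligned with it. I'll cross-check the pail's sideways offset in the grip.

Run:
```python
from h import *
d=dict(np.load('w4.npz')); p=np.array([.40874,.05328,.21657]); X=np.array([-.124,.992,0]);Y=np.array([.992,.124,0])
def rel(n,u,v,z):
    q=atz(d,(230+u/4,135+v/4),z)-p; print(n,'toolx %.4f tooly %.4f'%(q@X,q@Y))
rel('rim c',203.5,283,p[2]-.1105)
rel('rim top(+30)',203.5,156,p[2]-.1105); rel('rim bot(-30)',203.5,410,p[2]-.1105)
rel('tab corner (+14..16)',206,455,p[2]+.0175)
rel('ball',448,208,.178);rel('ball top',448,175,.178);rel('ball bot',448,243,.178); rel('peg root',740,206,.178)
rel('foot c',204,243,p[2]-.1605)
rel('chute y+',640,70,.145);rel('chute y-',640,252,.145)
```

```text
rim c toolx 0.0053 tooly 0.0008
rim top(+30) toolx 0.0339 tooly 0.0008
rim bot(-30) toolx -0.0249 tooly 0.0008
tab corner (+14..16) toolx 0.0157 tooly 0.0010
ball toolx 0.0350 tooly 0.0396
ball top toolx 0.0403 tooly 0.0393
ball bot toolx 0.0294 tooly 0.0399
peg root toolx 0.0354 tooly 0.0860
foot c toolx 0.0041 tooly 0.0009
chute y+ toolx 0.0547 tooly 0.0802
chute y- toolx 0.0208 tooly 0.0834
```

Emit:
{"fn": "play_rows", "kwargs": {
  "motion": [
    [[0.02,0,0,0,0,0],[0.0325,0.005,-0.0005,0,0,0],[0.0325,0.015,-0.0005,0,0,0],[0.0325,0.022,-0.0005,0,0,0],[0.0325,0.025,-0.0005,0,0,0],[0.0325,0.025,-0.0005,0,0,0],[0.0325,0.025,-0.0005,0,0,0]]
  ]
}}

```text
time_s: 8.97
position: [0.4296, 0.0875, 0.2169]
tcp_rot: [[-0.123, 0.992, -0.001], [0.992, 0.123, -0.0], [-0.0, -0.001, -1.0]]
force: [0.1, -0.4, -2.4]
opening: 0.044
grasp_force: 30.0
```

Emit:
{"fn": "play_rows", "kwargs": {
  "motion": [
    [[0,0.003,0,0,0,0],[0,0.006,0,0,0,0],[0,0.009,0,0,0,0],[0,0.012,0,0,0,0],[0,0.015,0,0,0,0],[0,0.015,0,0,0,0]]
  ]
}}

```text
time_s: 9.47
position: [0.4454, 0.0896, 0.2171]
tcp_rot: [[-0.124, 0.992, 0.001], [0.992, 0.124, -0.0], [-0.0, 0.001, -1.0]]
force: [-0.1, 0.3, -1.1]
opening: 0.043
grasp_force: 30.0
```

Emit:
{"fn": "play_rows", "kwargs": {
  "motion": [
    [[0,0.002,0.001,0,0,0],[0,0.004,0.002,0,0,0],[0,0.007,0.003,0,0,0],[0,0.009,0.0035,0,0,0],[0,0.012,0.0035,0,0,0],[0,0.012,0.0035,0,0,0]]
  ]
}}

```text
time_s: 9.97
position: [0.4572, 0.0911, 0.2136]
tcp_rot: [[-0.124, 0.992, 0.001], [0.992, 0.124, -0.0], [-0.0, 0.001, -1.0]]
force: [0.1, -0.5, -2.3]
opening: 0.045
grasp_force: 30.0
```

Run:
```python
from h import *
e=snap('side','s5.png'); d=snap('wrist','w5.png'); s=bot.read_state(); print(s['position'],s['force'],s['moment'])
p=s['position'];print(proj(e,p-[0,0,.0405]),proj(e,[.4438,.093,.178]))
a=cv2.resize(d['frame'][135:285,200:400,::-1],None,fx=4,fy=4,interpolation=cv2.INTER_CUBIC)[:,:480]
b=cv2.resize(e['frame'][165:240,288:328,::-1],None,fx=8,fy=8,interpolation=cv2.INTER_CUBIC)
cv2.imwrite('pics/c5.png',np.hstack([a,b]))
```

```text
[0.45641537 0.09112105 0.21351848] [ 0.04575488 -0.1289816  -1.22094119] [-0.06305922 -0.08077591 -0.01132064]
[304.82831516 192.5991042 ] [308.28292626 191.6110146 ]
```

View pics/c5.png

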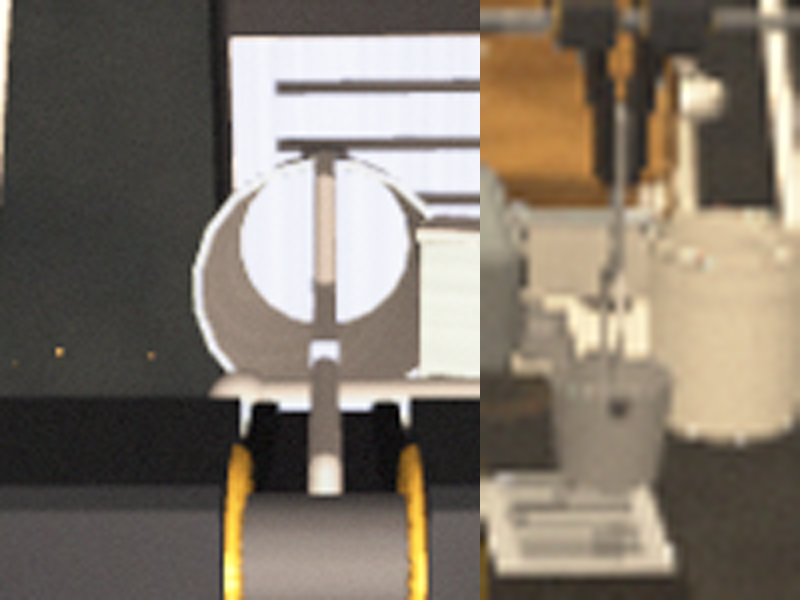

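The ball at crop (225,385) is now clear of the plate's front face and the peg passes through the eye. The chute at crop (420+,300) sits over the pail's mouth. I'll move in slightly, lower, and release.

Emit:
{"fn": "play_rows", "kwargs": {
  "motion": [
    [[0,0.002,0,0,0,0],[0,0.004,0.0005,0,0,0],[0,0.004,0.001,0,0,0],[0,0.004,0.001,0,0,0],[0,0.004,0.001,0,0,0]]
  ]
}}

```text
time_s: 10.48
position: [0.4606, 0.0916, 0.2127]
tcp_rot: [[-0.124, 0.992, 0.001], [0.992, 0.124, -0.0], [-0.0, 0.001, -1.0]]
force: [-0.3, -0.1, -0.7]
opening: 0.045
grasp_force: 30.0
```

Emit:
{"fn": "play_rows", "kwargs": {
  "motion": [
    [[0,0,0,0,0,0],[0,0,0,0,0,0],[0,0,0,0,0,0],[0,0,0,0,0,0],[0,0,0,0,0,0],[0,0,0,0,0,0]]
  ],
  "fingers": 0.034
}}

```text
time_s: 10.98
position: [0.4602, 0.0916, 0.2126]
tcp_rot: [[-0.124, 0.992, 0.0], [0.992, 0.124, -0.0], [-0.0, 0.0, -1.0]]
force: [0.5, 0.7, -1.2]
opening: 0.364
grasp_force: 0.0
```

Emit:
{"fn": "play_rows", "kwargs": {
  "motion": [
    [[0,0,-0.02,0,0,0],[0,0,-0.05,0,0,0],[0,0,-0.085,0,0,0],[0,0,-0.12,0,0,0],[0,0,-0.12,0,0,0],[0,0,-0.12,0,0,0]]
  ]
}}

```text
time_s: 11.48
position: [0.4614, 0.0916, 0.3346]
tcp_rot: [[-0.124, 0.992, 0.006], [0.992, 0.124, -0.0], [-0.001, 0.006, -1.0]]
force: [-0.7, -0.4, -0.5]
opening: 0.393
grasp_force: 0.0
```

Run:
```python
from h import *
for c in ('side','wrist','top'):
    d=snap(c); s=bot.read_state()
    for n in ['pail','pail_eye','pail_tab','dial_grip','peg']:
        print(c,n,[(np.round(r['at'],3).tolist(),round(r['confidence'],2)) for r in finder.recognise(c,n)][:4])
    if c=='wrist':
        cv2.imwrite('pics/w6.png',d['frame'][:,:,::-1]); np.savez('w6.npz',**{k:d[k] for k in('R','t','camera_matrix')})
        print(s['position'],'tabtop',proj(d,[.4602,.0936,.231]),'rim',proj(d,[.4602,.0936,.103]))
    if c=='side':
        for n in ['pail']:
            for r in finder.outline_of(c,n): 
                v,u=np.nonzero(r['pixels']); print(round(r['confidence'],2),u.min(),u.max(),v.min(),v.max())
        print('expected base/tabtop side',proj(d,[.4602,.0936,.051]),proj(d,[.4602,.0936,.231]))
```

```text
side pail [([0.406, 0.708, 0.05], 0.96), ([0.522, 0.397, 0.049], 0.94), ([0.465, 0.116, 0.093], 0.78)]
side pail_eye [([0.522, 0.396, 0.047], 0.65)]
side pail_tab [([0.459, 0.114, 0.091], 0.7), ([0.4, 0.707, 0.048], 0.68), ([0.521, 0.392, 0.047], 0.61)]
side dial_grip [([0.557, 0.117, 0.214], 0.44), ([0.695, 0.343, 0.057], 0.34)]
side peg []
0.84 296 311 184 225
0.77 311 334 273 338
0.64 272 291 222 275
expected base/tabtop side [302.68853238 223.10291354] [304.3493367  177.81598835]
wrist pail [([0.455, 0.098, 0.067], 0.71)]
wrist pail_eye [([0.456, 0.098, 0.062], 0.69)]
wrist pail_tab [([0.458, 0.096, 0.066], 0.86)]
wrist dial_grip [([0.561, 0.113, 0.204], 0.97)]
wrist peg [([0.476, 0.099, 0.182], 0.63)]
[0.45982056 0.09160251 0.33151515] tabtop [281.15677767 212.29600528] rim [281.33435269 186.80492872]
top pail [([0.406, 0.707, 0.031], 0.85), ([0.525, 0.389, 0.019], 0.67)]
top pail_eye [([0.522, 0.387, 0.019], 0.73), ([0.406, 0.711, 0.029], 0.72), ([0.452, 0.101, 0.053], 0.57)]
top pail_tab [([0.399, 0.705, 0.028], 0.83), ([0.525, 0.388, 0.015], 0.62), ([0.454, 0.104, 0.055], 0.46)]
top dial_grip [([0.568, 0.119, 0.205], 0.4)]
top peg []
```

Emit:
{"fn": "play_rows", "kwargs": {
  "motion": [
    [[0.001,0.03,-0.01,0,0,-7],[0.002,0.06,-0.01,0,0,-14],[0.003,0.09,-0.01,0,0,-21],[0.004,0.103,-0.01,0,0,-28],[0.004,0.103,-0.01,0,0,-35],[0.004,0.103,-0.01,0,0,-42],[0.004,0.103,-0.01,0,0,-49],[0.004,0.103,-0.01,0,0,-50]]
  ],
  "fingers": 0.05
}}

```text
time_s: 13.1
position: [0.5621, 0.1083, 0.3423]
tcp_rot: [[-0.841, 0.541, -0.0], [0.541, 0.841, -0.0], [0.0, -0.0, -1.0]]
force: [-0.3, 0.5, -0.4]
opening: 0.572
grasp_force: 0.0
```

Emit:
{"fn": "play_rows", "kwargs": {
  "motion": [
    [[0,0,0,0,0,-7],[0,0,0,0,0,-14],[0,0,0,0,0,-21],[0,0,0,0,0,-28],[0,0,0,0,0,-35],[0,0,0,0,0,-40],[0,0,0,0,0,-40],[0,0,0,0,0,-40]]
  ]
}}

```text
time_s: 13.77
position: [0.5619, 0.1083, 0.3426]
tcp_rot: [[-0.993, -0.12, 0.0], [-0.12, 0.993, 0.0], [-0.0, 0.0, -1.0]]
force: [-0.9, -0.4, 0.1]
opening: 0.578
grasp_force: 0.0
```

Run:
```python
from h import *
d=snap('wrist','w7.png'); s=bot.read_state(); p=s['position'];R=s['tcp_rot'];print(p,np.degrees(np.arctan2(R[1,0],R[0,0])),s['joint_positions'].round(1))
print([(np.round(r['at'],4).tolist(),round(r['confidence'],2)) for r in finder.recognise('wrist','dial_grip')][:3])
print([(np.round(r['at'],4).tolist(),round(r['confidence'],2)) for r in finder.recognise('wrist','pail')][:3])
print('exp skirt',proj(d,[.562,.108,.2]),'bartop',proj(d,[.562,.108,.2345]))
f=d['frame'].astype(int); hsv=cv2.cvtColor(d['frame'],cv2.COLOR_RGB2HSV)
np.savez('w7.npz',**{k:d[k] for k in('R','t','camera_matrix')})
for r in finder.outline_of('wrist','dial_grip')[:1]:
    v,u=np.nonzero(r['pixels']); print('outline',u.min(),u.max(),v.min(),v.max())
g=d['frame'].mean(2)
u0,v0=proj(d,[.562,.108,.2345]).astype(int)
print(u0,v0); 
for v in range(v0-50,v0+40,5): print(v,g[v,u0-60:u0+64:4].astype(int))
```

```text
[0.56195368 0.10834351 0.34258086] -173.08860065452234 [ -0.3  20.2  82.1   0.   77.7 -97.2]
[([0.559, 0.1056, 0.2018], 0.9)]
[([0.4542, 0.0947, 0.1024], 0.72), ([0.5254, 0.3919, 0.055], 0.61), ([0.6085, -0.0659, 0.1266], 0.53)]
exp skirt [281.04340148 203.2161514 ] bartop [281.07595343 211.99066786]
outline 256 307 176 234
281 211
161 [150 165 170 173 171 173 178 166 166 167 168 169 172 168 173 167 166 168
 166 165 167 168 167 164 164 162 162 162 161 152 138]
166 [150 164 169 170 173 169 173 174 172 170 174 173 169 168 198 202 203 190
 154 168 170 164 163 166 164 162 163 161 159 150 135]
171 [141 157 168 171 172 170 169 172 171 171 177 208 209 208 210 224 208 208
 130 195 194 163 165 165 163 163 167 165 164 150 134]
176 [138 160 169 169 168 170 169 169 170 207 212 212 212 212 140  63 121 170
 213 215 213 146 170 163 161 163 168 162 160 147 133]
181 [133 159 169 167 165 171 169 172 206 213 213 178  24  21  23  86  17  20
  21  54 209 176 192 169 165 166 163 160 164 152 137]
186 [116 156 166 171 165 168 170 175 210 205 125  23  69  70  19 130  16  34
  65  33  21 209 186 209 163 162 1
[... 891 characters left out ...]
 206 211 211 164 166 164 158 160 167 148 100]
226 [ 43 144 154 164 162 162 165 163 165 168 210 210 211 144  44  52  39  21
 205 213 213 201 166 167 165 167 166 169 165 145  86]
231 [ 45 140 154 161 162 162 161 165 161 168 167 184 213 215  42  49  35  20
 212 202 168 172 168 163 167 169 167 167 168 148  81]
236 [ 45  13  43 159 163 163 165 167 164 165 164 164 166 168 164 165 167 168
 170 169 167 168 168 171 171 169 167 168  27  16  67]
241 [ 16  12  15  20  11 162 164 163 163 163 166 165 165 164 167 169 170 166
 170 168 168 168 172 170 167 164  18  19  11  15   9]
246 [ 14   1  17  16  15 158 161 161 161 163 163 169 168 166 168 170 164 170
 172 172 167 166 167 169 170 168  12  13  20  11  15]
```

The bar is centred in column with the tool (281), points along the tool's x, and its rear end at row 234 matches expectation. I'll descend and grip it.

Emit:
{"fn": "play_rows", "kwargs": {
  "motion": [
    [[0,0,0.03,0,0,0],[0,0,0.06,0,0,0],[0,0,0.09,0,0,0],[0,0,0.11,0,0,0],[0,0,0.119,0,0,0],[0,0,0.119,0,0,0],[0,0,0.119,0,0,0]]
  ]
}}

```text
time_s: 14.55
position: [0.5625, 0.1083, 0.2239]
tcp_rot: [[-0.992, -0.123, 0.001], [-0.123, 0.992, 0.0], [-0.001, -0.0, -1.0]]
force: [0.9, 0.0, -0.4]
opening: 0.573
grasp_force: 0.0
```

Emit:
{"fn": "play_rows", "kwargs": {
  "motion": [
    [[0,0,0,0,0,0],[0,0,0,0,0,0],[0,0,0,0,0,0],[0,0,0,0,0,0],[0,0,0,0,0,0],[0,0,0,0,0,0],[0,0,0,0,0,0],[0,0,0,0,0,0]]
  ],
  "fingers": 0
}}

```text
time_s: 15.22
position: [0.5619, 0.1094, 0.2239]
tcp_rot: [[-0.992, -0.124, 0.0], [-0.124, 0.992, 0.002], [-0.001, 0.002, -1.0]]
force: [-0.4, 3.9, 2.8]
opening: 0.159
grasp_force: 30.0
```

Emit:
{"fn": "play_rows", "kwargs": {
  "motion": [
    [[0,0.001,0,0,0,5],[0,0.001,0,0,0,10],[0,0.001,0,0,0,15],[0,0.001,0,0,0,20],[0,0.001,0,0,0,25],[0,0.001,0,0,0,30],[0,0.001,0,0,0,35],[0,0.001,0,0,0,40]]
  ]
}}

```text
time_s: 15.88
position: [0.5618, 0.1086, 0.2239]
tcp_rot: [[-0.838, 0.546, -0.0], [0.546, 0.838, -0.002], [-0.001, -0.002, -1.0]]
force: [-1.9, -0.6, 3.7]
opening: 0.159
grasp_force: 30.0
```

Run:
```python
from h import *
s=bot.read_state();print(s['force'],s['moment'],s['opening'],s['grasp_force'],s['position'],s['joint_positions'].round(2))
```

```text
[-1.94440498 -0.61343226  3.70272745] [-0.05568     0.09706841  0.1506967 ] 0.1591148287895836 29.981503374874592 [0.56177377 0.10864035 0.22391371] [ -0.19  27.24  90.75  -0.12  62.01 -57.06]
```

Emit:
{"fn": "play_rows", "kwargs": {
  "motion": [
    [[0,0,0,0,0,5],[0,0,0,0,0,10],[0,0,0,0,0,15],[0,0,0,0,0,20],[0,0,0,0,0,25],[0,0,0,0,0,28],[0,0,0,0,0,30],[0,0,0,0,0,30]]
  ]
}}

```text
time_s: 16.55
position: [0.5613, 0.1083, 0.2239]
tcp_rot: [[-0.457, 0.89, -0.001], [0.89, 0.457, -0.003], [-0.002, -0.002, -1.0]]
force: [-3.0, -2.4, 4.0]
opening: 0.161
grasp_force: 30.0
```

Run:
```python
from h import *
s=bot.read_state();R=s['tcp_rot'];print(s['force'],s['moment'],s['opening'],s['grasp_force'],s['position'],s['joint_positions'].round(2),np.degrees(np.arctan2(R[1,0],R[0,0])))
d=snap('wrist','w8.png')
print([(np.round(r['at'],4).tolist(),round(r['confidence'],2)) for r in finder.recognise('wrist','dial_grip')][:3])
e=snap('side')
for n in('pail','milk','mug','cocoa','cinnamon_jar','nut_jar'): print(n,[(np.round(r['at'],3).tolist(),round(r['confidence'],2)) for r in finder.recognise('side',n)][:3])
# red pixels and dark bar direction in wrist view
f=d['frame']; h=cv2.cvtColor(f,cv2.COLOR_RGB2HSV); m=((h[...,0]<8)|(h[...,0]>172))&(h[...,1]>150)&(h[...,2]>150)
v,u=np.nonzero(m); print('red',list(zip(u,v))[:40])
g=f.mean(2).astype(int)
for v in range(120,250,6): print(v,g[v,200:360:5])
```

```text
[-2.98600956 -2.35724934  4.04108739] [-0.40230437  0.29889808  0.29440376] 0.1605229070386379 30.00138135161251 [0.56131918 0.10826868 0.22387415] [ -0.2   27.23  90.78  -0.17  62.06 -27.29] 117.16309397966847
[([0.557, 0.1219, 0.2036], 0.79)]
pail [([0.404, 0.711, 0.046], 0.89), ([0.464, 0.113, 0.094], 0.78), ([0.521, 0.397, 0.048], 0.74)]
milk [([0.627, -0.074, 0.168], 0.41)]
mug [([0.397, -0.081, 0.07], 0.84)]
cocoa [([0.563, 0.31, 0.067], 0.65)]
cinnamon_jar [([0.624, 0.274, 0.059], 0.64), ([0.562, 0.311, 0.067], 0.42)]
nut_jar [([0.554, 0.129, 0.202], 0.7), ([0.694, 0.341, 0.058], 0.67)]
red [(np.int64(411), np.int64(69)), (np.int64(409), np.int64(71)), (np.int64(408), np.int64(72)), (np.int64(407), np.int64(73)), (np.int64(406), np.int64(74)), (np.int64(405), np.int64(75)), (np.int64(404), np.int64(76)), (np.int64(404), np.int64(77)), (np.int64(402), np.int64(79)), (np.int64(396), np.int64(80)), (np.int64(401), np.int64(80)), (np.int64(400), np.int64(81)), (np.int64(396), np.int64(84)), (np.int64(399), np.int64(85)), (np.int64(395), np.int64(87)), (np.int64(395), np.int64(88))
[... 3023 characters left out ...]
 242 212 215 213 210 213]
222 [183 182 196 209 212 201 244 242 242  28  32  59  82  79  20  18 156  19
  15  95  94  91  33  33 243 245 243 233 214 214 214 214]
228 [160 185 198 213 211 237 253 241 243  32  56  75  75  81  21  24  24  26
  24  90  91  93  91  34 168 243 243 245 211 212 215 213]
234 [ 82  93  98 100 102 128 131 132  55  30  73  65  71  75  40  56 255  81
  67  77  86  74  86  49  33 132 132 135 101 103 104 100]
240 [ 28  33  31  34  32  28  31  31  27  55  65  19  19  22  42  57 255  82
  62  24  28  17  76  86  26  35  31  28  31  31  31  30]
246 [ 31  27  29  31  33  31  29  33  35  56  59  17  22  24  40  59 255  80
  64  22  24  19  17  78  75  31  30  29  30  33  29  34]
```

Run:
```python
from h import *
f=cv2.imread('pics/w8.png'); g=f.astype(int)
m=((g[...,2]-g[...,1])>60)&((g[...,2]-g[...,0])>60); m[:170]=0;m[240:]=0;m[:,:215]=0;m[:,345:]=0
n,l,st,c=cv2.connectedComponentsWithStats(m.astype(np.uint8)); print('red',[(c[i].round(1).tolist(),st[i,4]) for i in range(1,n)])
k=(g.max(2)<170); 
sub=np.zeros_like(k); sub[175:232,215:345]=k[175:232,215:345]
n,l,st,c=cv2.connectedComponentsWithStats(sub.astype(np.uint8)); print('dark',[(c[i].round(1).tolist(),st[i,4]) for i in range(1,n) if st[i,4]<60])
d=snap('wrist'); s=bot.read_state(); ctr=np.array([.5617,.1083]); R=s['tcp_rot']
for i,uv in enumerate([c[j] for j in range(1,n) if st[j,4]<60]):
    q=atz(d,uv,.196)[:2]-s['position'][:2]; print(uv.round(1),np.linalg.norm(q).round(4),'cw deg', ((187.1-np.degrees(np.arctan2(q[1],q[0])))%360).round(1))
n,l,st,c=cv2.connectedComponentsWithStats(m.astype(np.uint8))
for uv in c[1:]:
    q=atz(d,uv,.196)[:2]-s['position'][:2]; print('red',uv.round(1),np.linalg.norm(q).round(4),'cw deg', ((187.1-np.degrees(np.arctan2(q[1],q[0])))%360).round(1))
```

```text
red [([272.0, 191.2], np.int32(23)), ([279.0, 190.4], np.int32(25)), ([286.1, 190.9], np.int32(22))]
dark [([215.0, 176.0], np.int32(3)), ([261.3, 193.9], np.int32(20)), ([255.0, 197.0], np.int32(21)), ([240.9, 207.9], np.int32(22))]
[215. 176.] 0.0579 cw deg 28.1
[261.3 193.9] 0.0343 cw deg 50.6
[255. 197.] 0.0341 cw deg 43.5
[240.9 207.9] 0.0337 cw deg 24.7
red [272.  191.2] 0.0344 cw deg 61.8
red [279.  190.4] 0.0346 cw deg 68.8
red [286.1 190.9] 0.0345 cw deg 75.9
```

The middle red dot is at column 279 (68.8°) and the bar's white line is at column 280 (about 69.8°), so the dial is at the third click. I'll add 1° of margin, then hand in.

Emit:
{"fn": "play_rows", "kwargs": {
  "motion": [
    [[0,0,0,0,0,1],[0,0,0,0,0,1],[0,0,0,0,0,1],[0,0,0,0,0,1]]
  ]
}}

```text
time_s: 17.38
position: [0.5613, 0.1083, 0.2239]
tcp_rot: [[-0.442, 0.897, -0.001], [0.897, 0.442, -0.002], [-0.002, -0.002, -1.0]]
force: [-2.9, -4.3, 5.7]
opening: 0.158
grasp_force: 30.0
```

Run:
```python
from h import *
s=bot.read_state(); print(s['force'].round(1),s['moment'].round(2),s['grasp_force'],s['time_s'])
print(bot.hand_in())
```

```text
[-2.9 -4.3  5.7] [-0.68  0.42  0.26] 30.002465187571943 17.3833
the job is handed in; nothing more can be done
None
```

I handed the job in at 17.4 s: the steel pail was hung on the peg under the chute and let go, then the dial was turned to the third click and still held there, and the jars, mug and milk were not touched.

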